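# Slide the height gauge over the brass boss and lower its foot

## Robot

A 7-joint arm with a two-finger parallel gripper is mounted at the origin on the work surface. World frame = base frame: x ahead of the robot, y to its left, z up, the work surface at z = 0. Lengths are in m, angles in rad, forces in N, time in s.
With the tool pointing down it reaches from about 0.4 to 0.875 m from the base axis. Payload 19.3 kg.
Tool frame: the origin (TCP) lies at the centre of the arm's flange, where the gripper is bolted on; the fingertips stand 173 mm ahead of it and the grasp point (between the pads) lies 155 mm ahead of it; z points along the fingers, y is the line along which they close (so a half turn about z gives the same grasp; the last joint's range is limited). The gripper opens to 85 mm and grips with 20 to 120 N. Pads are 22 mm wide; open, the fingers measure 114 mm over their backs; the gripper's body (76 mm by 85 mm) begins 54 mm behind the grasp point. The pads swing forward as they close: fully open they stand 13 mm farther back than shut.
Start: joints at [-1.356, 0.521, -0.036, 1.599, 0.021, 1.021, -0.113], TCP at [0.176, 0.6, 0.405] pointing down, gripper open.
Joint ranges: [-2.91, 2.91], [-0.3, 2.13], [-1.5, 1.42], [0.17, 2.43], [-1.26, 4.41], [0.16, 1.93], [-2.52, 2.52]. Speed limits (rad/s): [1.89, 1.89, 2.39, 2.39, 3.01, 3.01, 3.01].

## Interface

Orientations are given as [roll, pitch, yaw] about the fixed x, y, z axes, in that order (R = Rz(yaw) Ry(pitch) Rx(roll)).
In Python, from workcell import bot, imaging, job gives the robot as it stands.
- The arm moves only by the tool carry_out, never from a script. Its argument "targets" is a list of rows, each a list of 3 entries, a list of its own where there are three numbers: the shift along the tool's x, y, z in units of 0.25 m (1.0 is 0.25 m), then the turn, a rotation vector about the tool's x, y, z in units of 180 degrees (1.0 is 180 degrees), then the opening, from 0 (shut) to 1 (fully open). In form: [[[tx, ty, tz], [wx, wy, wz], jaw], ...]. A call has 1 to 8 rows; each row shifts and turns the commanded pose from where the row before left it, along the tool's axes as they then stand; what a row does not reach is not made up. A row lasts 1/8 s, in which the tool goes at most 62.5 mm and 10.7 degrees, less where a joint would pass 70% of its speed; a pose out of reach is approached as far as the arm can. A call with a number of a shift or a turn outside -1 to 1 is refused whole. A call with a gripper value outside its range is refused whole. The fingers move at their own pace and stop on an object; "force" is the grip in N (left out, the last holds). Time passes only in rows, so rows that do not move let the fingers close. It gives the time, the measured TCP pose, the force and the opening at its end, in the units of the state.
- bot.observe(): the state, without advancing time (a new reading comes with each control period).
- imaging.grab_frame(name): name is "scene" or "top"; returns a dict with "pixels" (420x560x3 uint8, red, green, blue), "mtx" (3x3 intrinsics, pixels), "cam_to_world" (4x4, takes a point from camera to world coordinates). Camera axes: x right, y down, z forward; pixel columns grow to the right and rows downward; lengths in m; the calibration is good to about 2 mm. A picture is of the moment at which its call begins. There is no depth.
- job.job_done(): hands the job in, once; it reports no verdict.
The state is a dict: "clock": time; "qpos": joint angles; "qd": joint speeds; "joint_efforts": joint torques, N m; "position": TCP position; "tool_rot": TCP orientation; "force": force on the tool from outside, world axes, zero at the start; "moment": the same for the moment, N m; "grip_width": finger opening in m.
Only numpy, scipy, OpenCV 4.12 (cv2) and the standard library are available. Lean on these libraries where they do the work, as an engineer would, in place of code of your own. Each camera call takes 0.05 s, during which the arm holds its last target. There are 200 camera calls.

## Task

Take a height reading of the block with the brass boss. With the gauge's spindle still up, slide the gauge carriage along its rail until the foot hangs over the middle of the brass boss; then press the red cap down until the foot rests on the boss, and leave it resting there. Leave both blocks, the screwdriver, the can and the bin where they lie.

Things in the scene. Friction and masses are not known exactly. Their poses are not given: they have to be found in the camera images.
- stand: Measuring stand, fixed: dark flat plate 170 (x) x 400 (y) x 12 mm; origin: centre of its underside, on the bench. Blue posts (32 x 24 mm, tops 120 mm above the bench) at x = -45, y = +-178 mm carry an aluminium rail, 20 mm square, along the stand's y, its centre at x = -45 mm, 107 mm above the bench. The stand's x points away from the robot, turned by up to 0.3 rad.
- carriage (a joint): Position of the gauge carriage along the rail, m, 0 to 0.24, growing towards the stand's +y; at 0.12 it is at the middle of the rail (stand y = 0). It slides stiffly (about 3 N) and stays where it is left.
- carriage_grip (a point): Centre of the top of the carriage's orange grip, 172 mm above the bench: an upright block 28 (x) x 24 (y, along the rail) x 42 mm tall on the black carriage body (46 x 46 mm, its top 130 mm above the bench). An aluminium arm, 30 mm wide, top 127 mm above the bench, reaches 83 mm from the grip's axis towards the stand's +x and carries the spindle.
- spindle (a joint): How far the gauge spindle has been pushed down, m, 0 (up) to 0.042. A light spring takes up some of its weight; it slides stiffly (about 3 N) and stays where it is left. The foot's underside is 85 mm above the bench at 0.
- cap (a point): Centre of the top of the red round cap (30 mm diameter, 14 mm thick) on the upright spindle: 187 mm above the bench when up. It lies 65 mm from the carriage grip towards the stand's +x, straight above the foot.
- foot (a point): Centre of the underside of the spindle's foot, a dark steel disc 12 mm in diameter, straight below the cap.
- brass_block: The block to be measured: a loose aluminium block 50 (x) x 64 (y) x 28 mm with a round brass boss (34 mm diameter, its flat top 45 mm above the block's underside) at its middle, two dark bolt heads beside it. Origin: centre of its underside. It lies on the stand's plate, under the spindle's line of travel.
- brass_block_boss (a point): Centre of the flat top of the brass boss, 57 mm above the bench. The foot passes within about 3 mm of it when the carriage is at the right place.
- green_block: The other block, not to be measured: green painted steel, 50 x 64 x 20 mm, with a black round boss, 36 mm tall in all. Loose on the plate. Origin: centre of its underside.
- screwdriver: Loose screwdriver with blue handle, lying on the bench beside the stand, about 200 mm long. Origin: on the bench, below its middle.
- grease: Loose red can, 60 mm diameter, 110 mm tall, standing on the bench. Origin: centre of its underside.
- bin: Loose yellow open bin, 110 x 160 x 60 mm, on the bench. Origin: centre of its underside.
Not all that is in view belongs to the job. There is more than one size of the brass_block; the job needs the smallest.

How it is judged:
On the way, in this order (a step that is already met when the one before it is completed fails the run):
1. the foot hangs over the middle of the brass boss, spindle still up (pushed down less than 10 mm) (horizontal distance between foot and brass_block_boss below 0.01 m and value of joint spindle below 0.01 m), for 0.2 s.
2. the foot is down on the brass boss (horizontal distance between foot and brass_block_boss below 0.01 m and z of foot in the frame of brass_block_boss below 0.003 m), for 0.2 s.
At the end, for the whole second after the job is handed in: The gauge's foot rests on the brass boss (within 3 mm of its top in height), its centre within 10 mm of the boss's centre; both blocks lie within 15 mm, and the screwdriver, can and bin within 30 mm, of where they began (all of step 2 and z of foot in the frame of brass_block_boss above -0.003 m and linear speed of brass_block below 0.02 m/s and distance of each of brass_block, green_block from where it was at the start of the episode below 0.015 m and distance of each of screwdriver, grease, bin from where it was at the start of the episode below 0.03 m); the robot touches nothing.
It fails at once if a block is shifted by more than 15 mm (distance of any of brass_block, green_block from where it was at the start of the episode above 0.015 m).
It fails at once if the screwdriver, can or bin is shifted by more than 30 mm (distance of any of screwdriver, grease, bin from where it was at the start of the episode above 0.03 m).
It also fails if it takes over 40 s, if anything falls off the work surface, if the arm or the gripper's body presses on something with over 40 N, if the wrist force passes 120 N, or if a joint passes its speed limit or range.

## Working session

There is one attempt and no reset: what is moved stays moved. The work goes in short steps, Python scripts to look and compute and a tool call to move; the robot and the scene stay as the last step left them, time stands still between calls to the robot, and variables do not carry over. Pictures are saved under pics/ and viewed, on a budget of 10 in all, crops included, one or two more only if the job needs it, and the job is handed in when it is done.

Besides the shell and the picture viewer there is one more tool, called after ">>>" as a command line: name --argument value ..., lists and objects as JSON in quotes. carry_out: Moves the arm, as the interface text tells. Its arguments: {"type":"object","properties":{"targets":{"type":"array"},"force":{"type":"number"}},"required":["targets"]}

```bash
mkdir -p pics; cat > h.py <<'E'
from workcell import bot, imaging, job
import numpy as np, cv2
def grab(n,f=None):
    d=imaging.grab_frame(n)
    if f: cv2.imwrite('pics/'+f,d['pixels'][:,:,::-1])
    return d
def ray(d,u,v,z):
    T=np.array(d['cam_to_world']);K=np.array(d['mtx'])
    r=T[:3,:3]@np.linalg.solve(K,[u,v,1]);o=T[:3,3]
    return o+r*(z-o[2])/r[2]
def proj(d,p):
    T=np.linalg.inv(np.array(d['cam_to_world']));K=np.array(d['mtx'])
    q=K@(T[:3,:3]@np.array(p)+T[:3,3]);return q[:2]/q[2]
E
python3 - <<'E'
from h import *
np.set_printoptions(precision=4,suppress=True)
for n in('top','scene'):
    d=grab(n,n+'0.png');print(np.array(d['mtx']),np.array(d['cam_to_world']))
print(bot.observe())
E
```

```text
[[385.0692   0.     281.6908]
 [  0.     385.0692 211.8233]
 [  0.       0.       1.    ]] [[-0.0252 -0.9966  0.079   0.501 ]
 [-0.9995  0.0266  0.0177  0.0038]
 [-0.0198 -0.0786 -0.9967  1.1012]
 [ 0.      0.      0.      1.    ]]
[[455.2778   0.     279.913 ]
 [  0.     455.2778 204.4611]
 [  0.       0.       1.    ]] [[-0.0124  0.8278 -0.5609  1.2747]
 [ 0.9998  0.018   0.0044  0.0077]
 [ 0.0138 -0.5607 -0.8279  1.1742]
 [ 0.      0.      0.      1.    ]]
{'clock': 0.1, 'qpos': array([-1.3562,  0.522 , -0.0363,  1.5999,  0.0212,  1.0211, -0.1128]), 'qd': array([ 0.0017, -0.0001, -0.0015, -0.0021, -0.0007,  0.0009,  0.0009]), 'joint_efforts': array([  0.0026, -92.8487,   1.9834, -37.0532,   0.0181,   0.0054,
         0.0001]), 'position': array([0.1756, 0.5997, 0.4042]), 'tool_rot': array([-3.1406,  0.0001,  2.8568]), 'force': array([ 0.6386,  0.2205, -0.5842]), 'moment': array([ 0.0171, -0.0195, -0.0347]), 'grip_width': 0.08533542795470422}
```

View pics/top0.png

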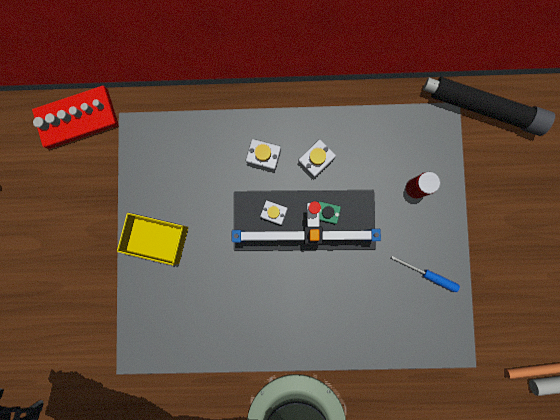

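View pics/scene0.png

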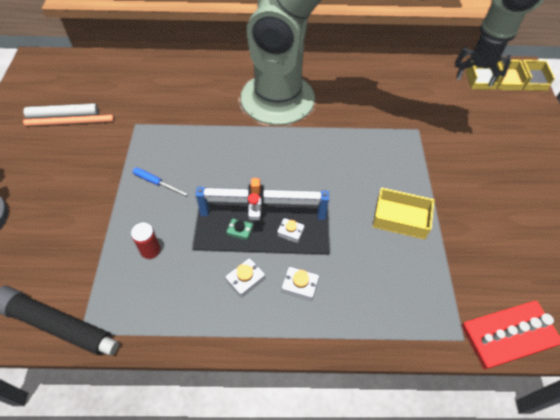

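Top view: there are three brass-bossed blocks, at (263,153), (318,156) and (274,212). The one at (274,212) looks smallest, and it alone lies on the plate under the spindle's line. The carriage grip is at (315,236), the cap at (314,208) and the green block at (330,212). I'll confirm with an enlarged crop and measure.

```bash
python3 - <<'E'
from h import *
np.set_printoptions(precision=4,suppress=True)
d=grab('top');s=grab('scene')
a=d['pixels'][135:255,225:385,::-1]
cv2.imwrite('pics/crop1.png',cv2.resize(a,None,fx=5,fy=5,interpolation=cv2.INTER_CUBIC))
def blobs(d,name,lo,hi,roi,z):
    h=cv2.cvtColor(d['pixels'],cv2.COLOR_RGB2HSV);m=cv2.inRange(h,lo,hi)
    n,_,st,c=cv2.connectedComponentsWithStats(m)
    for i in range(1,n):
        u,v=c[i]
        if st[i,4]>15 and roi[0]<u<roi[1] and roi[2]<v<roi[3]: print(name,c[i],st[i],ray(d,u,v,z))
R=(225,385,130,260);S=(190,335,170,300)
for nm,dd,r in(('top',d,R),('scene',s,S)):
    print(nm)
    blobs(dd,'brass',(18,100,120),(32,255,255),r,.057)
    blobs(dd,'orange',(8,180,100),(17,255,255),r,.172)
    blobs(dd,'red',(0,150,100),(6,255,255),r,.187)
    blobs(dd,'blue',(100,120,60),(120,255,255),r,.12)
E
```

```text
top
brass [262.3433 151.801 ] [255 144  16  16 201] [0.7511 0.0715 0.057 ]
brass [317.5644 155.6881] [310 148  16  16 202] [ 0.7358 -0.0801  0.057 ]
brass [273.1364 211.8909] [268 206  12  12 110] [0.5842 0.0456 0.057 ]
brass [314.3151 234.3425] [311 230   8  10  73] [ 0.5203 -0.0643  0.057 ]
orange [314.6047 235.    ] [310 229  10  12  43] [ 0.5166 -0.0575  0.172 ]
red [314.319  207.2414] [309 201  12  13 116] [ 0.5823 -0.0579  0.187 ]
blue [375.6322 234.5977] [371 229  10  12  87] [ 0.5146 -0.2152  0.12  ]
blue [236.2143 235.7245] [232 230  10  13  98] [0.5207 0.1387 0.12  ]
scene
brass [254.6875 182.1875] [253 180   5   5  16] [ 0.4371 -0.0646  0.057 ]
brass [290.5    228.9091] [287 228   8   3  22] [0.6016 0.045  0.057 ]
brass [299.9205 279.8977] [294 271  14  16  88] [0.7596 0.07   0.057 ]
brass [244.5833 277.3542] [239 273  13   8  48] [ 0.755  -0.0778  0.057 ]
red [253.043  197.7527] [248 193  11  11  93] [ 0.586  -0.0583  0.187 ]
blue [202.0686 203.6743] [196 191  13  25 175] [ 0.5626 -0.204   0.12  ]
blue [322.6667 207.3631] [318 195  11  24 168] [0.5677 0.1327 0.12  ]
```

View pics/crop1.png

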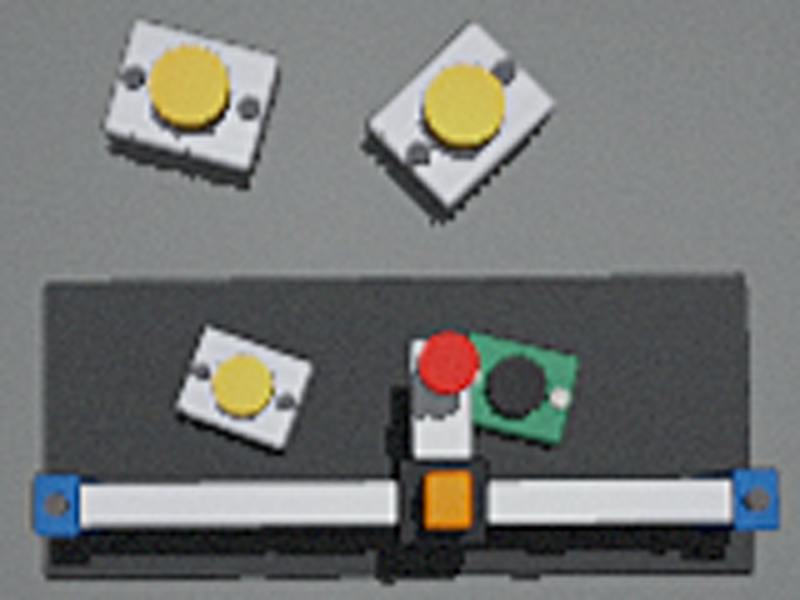

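The crop confirms it. The block on the plate has a boss about 32 mm across (34 given), while the other two measure about 44 mm. The stand's yaw is about -0.017 rad and the cap-to-grip distance is 66 mm (65 given). The boss is about +103 mm along the rail from the foot. Next I turn the tool so it closes along the rail and approach the grip.

>>> carry_out --targets '[[[0,0,0],[0,0,-0.0425],1],[[0,0,0],[0,0,-0.0425],1],[[-0.133,-0.153,0],[0,0,0],1],[[-0.133,-0.153,0],[0,0,0],1],[[-0.133,-0.153,0],[0,0,0],1],[[-0.133,-0.153,0],[0,0,0],1],[[-0.133,-0.153,0],[0,0,0],1],[[-0.133,-0.153,0],[0,0,0],1]]' --force 30

```text
clock: 1.2
position: [0.3719, 0.3654, 0.4047]
tool_rot: [3.142, 0.0, 3.124]
force: [0.8, 0.5, 0.3]
grip_width: 0.0855
```

>>> carry_out --targets '[[[-0.076,-0.211,0],[0,0,0],1],[[-0.076,-0.211,0],[0,0,0],1],[[-0.076,-0.211,0],[0,0,0],1],[[-0.076,-0.211,0],[0,0,0],1],[[-0.076,-0.211,0],[0,0,0],1],[[-0.076,-0.211,0],[0,0,0],1],[[-0.076,-0.211,0],[0,0,0],1],[[-0.076,-0.211,0],[0,0,0],1]]'

```text
clock: 2.2
position: [0.5158, -0.0596, 0.4048]
tool_rot: [3.142, 0.0, 3.124]
force: [1.2, 1.2, -0.1]
grip_width: 0.0852
```

>>> carry_out --targets '[[[0,0,0],[0,0,0],1],[[0,0,0],[0,0,0],1]]'

```text
clock: 2.45
position: [0.5154, -0.0575, 0.4045]
tool_rot: [3.141, -0.0, 3.124]
force: [-0.4, 0.8, -0.4]
grip_width: 0.0854
```

>>> carry_out --targets '[[[0,0,0.08],[0,0,0],1],[[0,0,0.08],[0,0,0],1],[[0,0,0.08],[0,0,0],1],[[0,0,0.08],[0,0,0],1],[[0,0,0.054],[0,0,0],1],[[0,0,0],[0,0,0],1]]'

```text
clock: 3.2
position: [0.5153, -0.0571, 0.3107]
tool_rot: [3.141, -0.001, 3.125]
force: [-0.8, 0.3, 0.3]
grip_width: 0.0852
```

>>> carry_out --targets '[[[0,0,0],[0,0,0],0],[[0,0,0],[0,0,0],0],[[0,0,0],[0,0,0],0],[[0,0,0],[0,0,0],0],[[0,0,0],[0,0,0],0],[[0,0,0],[0,0,0],0]]'

```text
clock: 3.95
position: [0.5156, -0.0578, 0.3116]
tool_rot: [3.141, 0.001, 3.124]
force: [-1.3, 0.7, 5.8]
grip_width: 0.0234
```

```bash
python3 -c "
from h import *
d=grab('scene');cv2.imwrite('pics/g1.png',cv2.resize(d['pixels'][130:300,160:360,::-1],None,fx=3,fy=3))"
```

```text
(no output)
```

View pics/g1.png

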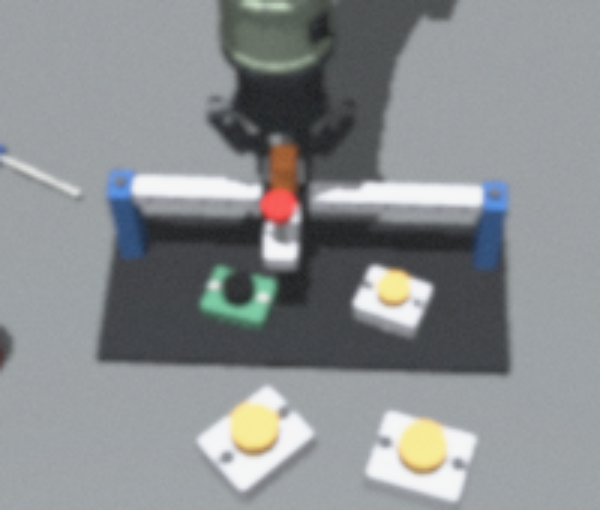

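The picture shows the fingers around the orange grip at (283,165), with a width of 23.4 mm (24 given). Now the slide.

>>> carry_out --targets '[[[0,0.05,0],[0,0,0],0],[[0,0.06,0],[0,0,0],0],[[0,0.06,0],[0,0,0],0],[[0,0.06,0],[0,0,0],0],[[0,0.06,0],[0,0,0],0],[[0,0.06,0],[0,0,0],0],[[0,0.06,0],[0,0,0],0],[[0,0,0],[0,0,0],0]]'

```text
clock: 5.0
position: [0.5173, 0.0463, 0.3116]
tool_rot: [3.141, 0.001, 3.125]
force: [-2.0, 2.6, 7.0]
grip_width: 0.0238
```

```bash
cat > m.py <<'E'
from h import *
np.set_printoptions(precision=4,suppress=True)
def meas(zc=.187):
    print(bot.observe()['position'],bot.observe()['force'])
    for n in('top','scene'):
        d=grab(n);h=cv2.cvtColor(d['pixels'],cv2.COLOR_RGB2HSV)
        R=(225,385,190,260) if n=='top' else(190,335,170,250)
        for nm,lo,hi,z in(('brass',(18,100,120),(32,255,255),.057),('red',(0,150,100),(6,255,255),zc)):
            k,_,st,c=cv2.connectedComponentsWithStats(cv2.inRange(h,lo,hi))
            for i in range(1,k):
                if st[i,4]>15 and R[0]<c[i][0]<R[1] and R[2]<c[i][1]<R[3]: print(n,nm,c[i],st[i],ray(d,*c[i],z))
        cv2.imwrite('pics/last_%s.png'%n,cv2.resize(d['pixels'][130:300,160:360,::-1],None,fx=3,fy=3))
E
python3 -c "from m import *;meas()"
```

```text
[0.5173 0.0463 0.3116] [-1.9542  2.5769  6.9733]
scene brass [290.8286 226.0857] [287 222   9   9  70] [0.5921 0.046  0.057 ]
scene red [291.6759 198.8333] [286 194  12  11 108] [0.5872 0.0438 0.187 ]
```

View pics/last_scene.png

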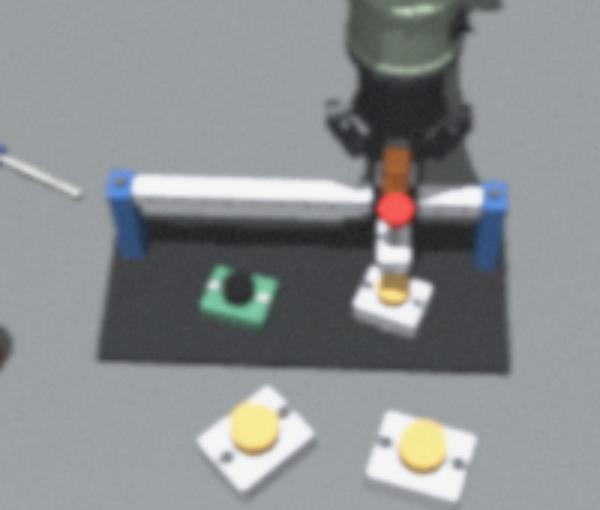

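The foot is about 2 mm from the boss centre along the rail. The cap is at (396,209) in the crop, in line with the boss at (394,290), so the position is good. I'll release, rise and move over the cap with the fingers shut.

>>> carry_out --targets '[[[0,0,0],[0,0,0],1],[[0,0,0],[0,0,0],1],[[0,0,0],[0,0,0],1],[[0,0,0],[0,0,0],1],[[0,0,-0.1],[0,0,0],1],[[0,0,-0.15],[0,0,0],1],[[0,0,-0.12],[0,0,0],1],[[0,0,0],[0,0,0],1]]'

```text
clock: 6.1
position: [0.5176, 0.0446, 0.4056]
tool_rot: [3.141, 0.003, 3.124]
force: [-0.5, 0.1, -0.1]
grip_width: 0.0851
```

>>> carry_out --targets '[[[-0.13,0,0],[0,0,0],0],[[-0.13,0,0],[0,0,0],0],[[0,0,0],[0,0,0],0],[[0,0,0],[0,0,0],0],[[0,0,0],[0,0,0],0],[[0,0,0],[0,0,0],0]]'

```text
clock: 6.85
position: [0.5819, 0.0435, 0.4038]
tool_rot: [3.141, 0.0, 3.124]
force: [0.9, 0.1, -1.1]
grip_width: -0.0002
```

```bash
python3 -c "from m import *;meas()"
```

```text
[0.5819 0.0435 0.4038] [ 0.9004  0.0835 -1.0562]
scene brass [290.8286 226.0857] [287 222   9   9  70] [0.5921 0.046  0.057 ]
scene red [291.27 199.39] [285 195  13  10 100] [0.589  0.0428 0.187 ]
```

View pics/last_scene.png

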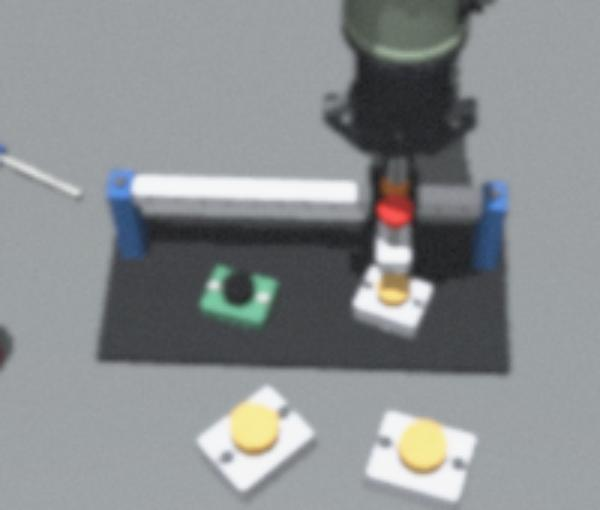

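The shut fingers are over the red cap (395,212) and the foot is over the boss. Going down.

>>> carry_out --targets '[[[0,0,0.08],[0,0,0],0],[[0,0,0.08],[0,0,0],0],[[0,0,0.016],[0,0,0],0],[[0,0,0.016],[0,0,0],0],[[0,0,0.016],[0,0,0],0],[[0,0,0.016],[0,0,0],0],[[0,0,0.016],[0,0,0],0],[[0,0,0],[0,0,0],0]]'

```text
clock: 7.95
position: [0.5823, 0.0435, 0.3435]
tool_rot: [-3.142, -0.0, 3.124]
force: [0.4, -0.9, 0.4]
grip_width: -0.0002
```

>>> carry_out --targets '[[[0,0,0.012],[0,0,0],0],[[0,0,0.012],[0,0,0],0],[[0,0,0.008],[0,0,0],0]]'

```text
clock: 8.32
position: [0.5824, 0.0435, 0.3356]
tool_rot: [3.142, 0.0, 3.124]
force: [0.5, -0.2, 2.8]
grip_width: -0.0001
```

```bash
python3 -c "from m import *;meas(.165)"
```

```text
[0.5824 0.0435 0.3356] [ 0.4784 -0.1756  2.7914]
scene brass [291.1525 226.661 ] [287 222   9   9  59] [0.5941 0.0469 0.057 ]
scene red [291.5 207.3] [287 205  10   5  30] [0.5994 0.0441 0.165 ]
```

View pics/last_scene.png

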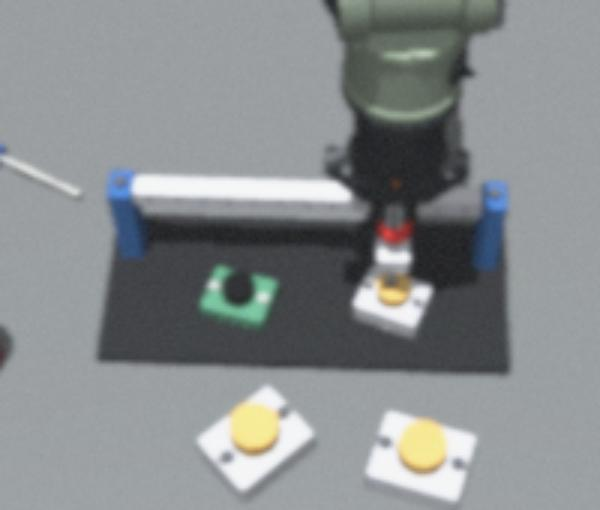

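The cap is pushed down, at (395,232) in the crop, and the foot is now visible just above the boss at (393,285). I'll continue in 1 mm rows until the force rises.

>>> carry_out --targets '[[[0,0,0.004],[0,0,0],0],[[0,0,0.004],[0,0,0],0],[[0,0,0.004],[0,0,0],0]]'

```text
clock: 8.8
position: [0.5822, 0.0435, 0.3327]
tool_rot: [-3.142, -0.0, 3.124]
force: [-1.3, 0.1, 3.1]
grip_width: -0.0001
```

>>> carry_out --targets '[[[0,0,0.004],[0,0,0],0],[[0,0,0],[0,0,0],0]]'

```text
clock: 9.05
position: [0.5823, 0.0435, 0.3324]
tool_rot: [3.141, 0.0, 3.124]
force: [-5.7, 0.4, 15.2]
grip_width: 0.0002
```

Contact: the force rose to 15 N at TCP z = 0.3324 (0.332 predicted). I'll hold, then rise and clear the view.

>>> carry_out --targets '[[[0,0,0.002],[0,0,0],0],[[0,0,0],[0,0,0],0],[[0,0,-0.02],[0,0,0],0],[[0,0,-0.1],[0,0,0],0],[[0,0,-0.2],[0,0,0],0],[[0.2,0,-0.1],[0,0,0],0],[[0,0.2,0],[0,0,0],0],[[0,0.2,0],[0,0,0],0]]'

```text
clock: 10.05
position: [0.5337, 0.1453, 0.437]
tool_rot: [3.141, 0.001, 3.123]
force: [0.5, -1.1, 0.0]
grip_width: -0.0001
```

>>> carry_out --targets '[[[0,0.24,0],[0,0,0],0],[[0,0.24,0],[0,0,0],0],[[0,0.24,0],[0,0,0],0],[[0,0,0],[0,0,0],0],[[0,0,0],[0,0,0],0]]'

```text
clock: 10.68
position: [0.5373, 0.324, 0.4359]
tool_rot: [-3.141, -0.0, 3.124]
force: [0.3, -0.2, 0.2]
grip_width: 0.0004
```

```bash
python3 -c "from m import *;meas(.159)"
```

```text
[0.5373 0.324  0.4359] [ 0.2549 -0.1633  0.1937]
top brass [272.4933 234.9467] [269 230   8  11  75] [0.5216 0.0488 0.057 ]
top red [272.4272 208.9029] [267 203  12  12 103] [0.5835 0.0431 0.159 ]
scene brass [291.8261 183.    ] [290 181   5   5  23] [0.4376 0.0492 0.057 ]
scene brass [291.1373 226.9804] [287 222   9   9  51] [0.5951 0.0468 0.057 ]
scene red [291.1688 206.1948] [285 203  13   8  77] [0.5919 0.0434 0.159 ]
```

View pics/last_scene.png

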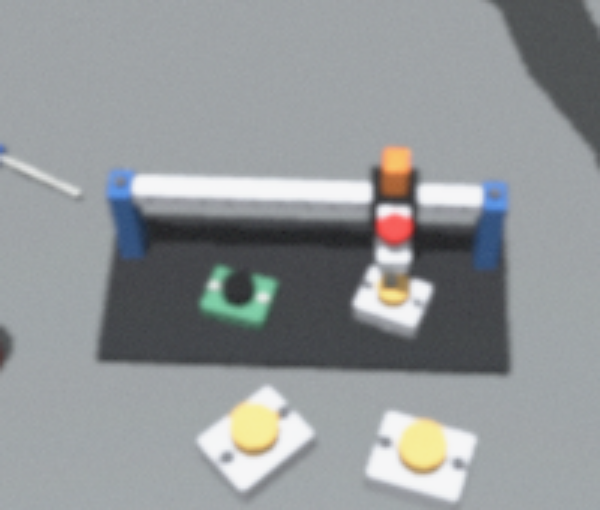

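```bash
python3 - <<'E'
from h import *
a=cv2.imread('pics/scene0.png');b=grab('scene')
for n,im in(('start',cv2.cvtColor(a,cv2.COLOR_BGR2HSV)),('now',cv2.cvtColor(b['pixels'],cv2.COLOR_RGB2HSV))):
    m=cv2.inRange(im,(0,110,60),(8,255,255))|cv2.inRange(im,(172,110,60),(180,255,255));m[:,:230]=0;m[:,320:]=0;m[:180]=0;m[235:]=0
    v,u=np.nonzero(m);print(n,u.mean(),v.mean(),u.min(),u.max(),v.min(),v.max())
for p in((.583,-.058,.187),(.583,.0435,.187),(.583,.0435,.162),(.583,.0435,.159),(.583,.0435,.156)):print(p,proj(b,p))
E
```

```text
start 253.2844827586207 197.75 248 259 192 204
now 291.23809523809524 206.0 285 298 195 211
(0.583, -0.058, 0.187) [253.20780501 196.82453527]
(0.583, 0.0435, 0.187) [291.54635516 197.51788062]
(0.583, 0.0435, 0.162) [291.22231532 202.84035348]
(0.583, 0.0435, 0.159) [291.18416418 203.46699985]
(0.583, 0.0435, 0.156) [291.14616697 204.09111782]
```

The cap dropped about 6.5 px, or roughly 29±3 mm (28 expected), and it stayed down after release. The top view puts the cap at (0.5835, 0.0431) and the boss at (0.584, 0.0456). Handing in.

```bash
python3 -c "
from h import *
print(job.job_done())"
```

```text
the job is handed in; nothing more can be done
None
```

The gauge's foot is down on the smallest brass-bossed block, the one on the stand's plate, and the job is handed in at about 11 s of the 40 s allowed. I gripped the orange grip and slid the carriage about 103 mm towards +y with the spindle up. Then I let go, pressed the red cap down with shut fingers, and backed the arm clear.

**What the last checks showed:**
- **Contact:** the force rose from about 3 N to 15 N at TCP z = 0.3324, where contact was predicted at 0.332. After release the cap was about 29 mm (±3 mm) lower than at the start, where 28 mm was expected, so it stayed down.
- **Centring:** the foot is about 3 mm from the boss centre, where 10 mm is allowed.
- **Other things:** both blocks and the visible part of the screwdriver look unmoved in the last scene picture. I did not measure the can and bin again, but the arm never went near them.

**Disagreement:** the scene camera placed the cap and the boss up to 11 mm farther in x than the top camera. I put this down to the colour mask catching the sides of the cap and losing part of the shaded boss, and used the top camera's values.

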